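# Clamp a heat sink in a test fixture with its eccentric cam

## Task

Take the loose heat sink lying on the left of the bench, behind the drawer cabinet, and set it down flat in the nest of the test fixture, between the cam and the sprung black pad (set it down, do not drop it), and let go. Then turn the red cam knob anticlockwise until the cam's lobe bears on the heat sink and clamps it against the pad with about 15 N: at least 8 N, and never over 25 N, as the fins bend. Let go and leave it clamped, without disturbing the loose things standing round.

Things in the scene. Friction and masses are not known exactly. Their poses are not given: they have to be found in the camera images.
- sink_centre (a point): Centre of the heat sink to be clamped: bare aluminium, finned, 40 x 40 mm, 20 mm high (point half-way up), about 50 g, loose, lying fins up on the bench's left, behind the drawer cabinet and the open parts case. (Another one at the far right edge of the bench is not meant.) Axes: z up, x and y square to its sides. Can be grasped across either pair of sides (40 mm).
- fixture: Test fixture fixed to the bench: aluminium plate 137 x 84 x 12 mm. Origin on its underside; x along the plate from the cam to the pad, y to the left of that, z up. Plate: x -90 to +47, y -42 to +42 mm, top at z = 12 mm. Along +x on it: cam with red knob, nest, black sprung pad (44 mm wide, 1 to 17 mm above the plate), blue fence block (20 mm high).
- nest (a point): On the plate's top (fixture x -23, y 0, z 12 mm): where the heat sink's underside centre is set, sides square to the fixture's axes (same axes here). The pad's face stands 26.3 mm to +x of here, give or take 3.5 mm, different each time; its spring yields 1 mm per 12 N, 5 mm at most. With the cam open this leaves some 3 to 10 mm free in x on each side of the heat sink. -y side open.
- rail (a point): Middle of the top inner edge of a low steel stop rail on the nest's +y side (fixture x -20, y +22, z 17 mm): 46 mm long in x, 10 mm wide, 5 mm high above the plate. It stands 2 mm beside the heat sink as set; the turning cam drags the heat sink toward it. Fingers at the heat sink's +y and -y sides clear everything if their tips stay above the rail.
- knob_grip (a point): Middle of the red wing knob, on the cam's upright axis: a bar 40 x 14 mm from above, 30 mm high, point half-way up, 54 mm above the bench (bar 39 to 69 mm). Turns with the cam; its y axis runs along the bar: grasp across the 14 mm (its x). At joint value 0 its axes are the fixture's. Finger tips 36 mm or more above the bench clear the set heat sink (top at 32 mm) while turning.
- cam_axis (a point): Foot of the cam's axis on the plate's top (fixture x -55, y +8, z 12 mm). The cam is a steel disc, radius 18 mm, 2 to 18 mm above the plate, its centre 11 mm off this axis: its edge reaches 18 - 11 cos(0.575 + angle) mm from the axis toward the fixture's +x.
- cam (a joint): Angle of cam and knob, rad: -0.08 to 0.08 at the start (open), growing anticlockwise seen from above, 2.3 at most. Stays where left (bearing friction 0.28 N m) but gives back up to 0.05 rad, about 5 N, on letting go. Meets the heat sink, pushed up to the pad, at about 0.65 to 1.35; then the clamp force grows some 11 N per 0.1 rad, and the turning moment rises above free turning by 0.015 to 0.035 N m per N.
- flux_mid (a point): Small brown flux bottle with black cap, 30 mm across, 73 mm high, loose bystander; point half-way up.
- lens_mid (a point): Small black camera module, 24 x 25 mm, 18 mm high, loose bystander; point at mid height.
- reel_mid (a point): Small green solder reel, 48 mm across, 40 mm high, standing on its flange, loose bystander; point half-way up.
Things that resemble listed ones, but are neither listed nor needed, are in the scene too. Several things look just like the part that bears sink_centre: the one meant starts farthest from the robot's base.

How it is judged:
By the outcome, as a careful person would: the job done as asked, in the order asked, and still so for the second after the job is handed in, with the robot touching nothing.
It also fails if it takes over 72 s, if anything falls off the work surface, if the arm or the gripper's body presses on something with over 40 N, if the wrist force passes 120 N, or if a joint passes its speed limit or range.

## Robot

A 6-joint arm with a two-finger parallel gripper is mounted at the origin on a cart in front of the work surface, level with it; the furniture and walls round the work are solid. World frame = base frame: x ahead of the robot, y to its left, z up, the work surface at z = 0. Lengths are in m, angles in rad, forces in N, time in s.
With the tool pointing down it reaches from about 0.325 to 0.9 m from the base axis. Payload 6.1 kg.
Tool frame: the origin (TCP) lies at the very end of the fingers, on their centre line; the grasp point (between the pads) lies 19 mm behind it (env.pinch_z is the distance from the TCP to the grasp point, in m); z points along the fingers, y is the line along which they close (so a half turn about z gives the same grasp; the last joint's range is limited). The gripper opens to 85 mm and grips with 20 to 120 N. Pads are 22 mm wide; open, the fingers measure 114 mm over their backs; the gripper's body (76 mm by 85 mm) begins 54 mm behind the grasp point. The pads swing forward as they close: fully open they stand 13 mm farther back than shut.
Start: joints at [1.204, 0.22, 1.526, -0, 1.395, -0.126], TCP at [0.149, 0.607, 0.231] pointing down, gripper open.
Joint ranges: [-2.98, 2.98], [-0.91, 2.08], [0.09, 2.57], [-1.24, 4.39], [0.2, 2.65], [-2.68, 2.68]. Speed limits (rad/s): [2.57, 2.57, 3.01, 3.14, 3.14, 3.14].

## Interface

Orientations are given as a rotation vector (axis times angle).
In Python, from bench import env, optics gives the robot as it stands.
- The arm moves only by the tool drive_tool, never from a script. Its argument "steps" is a list of rows, each an object with "offset": the shift along the tool's x, y, z in mm, a list of three; "roll": the turn about the tool's z in degrees. A call has 1 to 5 rows; each row shifts and turns the commanded pose from where the row before left it, along the tool's axes as they then stand; what a row does not reach is not made up. A row lasts 1/8 s, in which the tool goes at most 62.5 mm and 10.7 degrees, less where a joint would pass 70% of its speed; a pose out of reach is approached as far as the arm can. A call with a gripper value outside its range is refused whole. "grip" is the finger opening in mm, from 0 to 85.4, set as the call begins (left out, the last holds). The fingers move at their own pace and stop on an object; "force" is the grip in N (left out, the last holds). Time passes only in rows, so rows that do not move let the fingers close. It gives the time, the measured TCP pose, the force, the opening and the grip force at its end, in the units of the state.
- env.get_obs(): the state, without advancing time (a new reading comes with each control period).
- optics.snapshot(name): name is "scene" or "top" or "wrist"; returns a dict with "color" (384x512x3 uint8, red, green, blue), "range_z" (384x512 float32, m along the optical axis (not along the pixel's ray), 0 where there is no reading), "fx", "fy", "cx", "cy" (pixels), "k1" (the pictures are not rectified: a ray, as slopes to the right and down, at radius r is drawn at 1 + k1 r^2 times it, then the intrinsics apply), "R" (3x3) and "t" (3): a world point X has camera coordinates R X + t. Camera axes: x right, y down, z forward; pixel columns grow to the right and rows downward; lengths in m; the calibration is good to about 2 mm. A picture is of the moment at which its call begins.
- env.close_job(): hands the job in; it is judged then, once.
The state is a dict: "time": time; "joint_positions": joint angles; "joint_vel": joint speeds; "joint_efforts": joint torques, N m; "position": TCP position; "eef_rot": TCP orientation; "ft_force": force on the tool from outside, world axes, zero at the start; "moment": the same for the moment, N m; "gripper_width": opening from 0.0 (shut) to 1.0 (fully open); "gripper_force": force on a finger pad.
Only numpy, scipy, OpenCV 4.12 (cv2) and the standard library are available. Lean on these libraries where they do the work, as an engineer would, in place of code of your own. Each camera call takes 0.05 s, during which the arm holds its last target. There are 200 camera calls.

## Working session

There is one attempt and no reset: what is moved stays moved. The work goes in short steps, Python scripts to look and compute and a tool call to move; the robot and the scene stay as the last step left them, time stands still between calls to the robot, and variables do not carry over. Pictures are saved under pics/ and viewed, at most 11 in all, crops included, and the job is handed in when it is done.

Besides the shell and the picture viewer there is one more tool, called after ">>>" by a JSON object that holds its "op" and its "data". drive_tool: Moves the arm, as the interface text tells. Its arguments: {"type":"object","properties":{"steps":{"type":"array"},"grip":{"type":"number"},"force":{"type":"number"}},"required":["steps"]}

```bash
ls; mkdir -p pics; cat > h.py <<'E'
import numpy as np, cv2
from bench import env, optics
def snap(n):
    s=optics.snapshot(n); return s
def save(s,name): cv2.imwrite('pics/'+name,cv2.cvtColor(s['color'],cv2.COLOR_RGB2BGR))
def rays(s,uv):
    uv=np.asarray(uv,float).reshape(-1,2)
    d=(uv-[s['cx'],s['cy']])/[s['fx'],s['fy']]
    u=d.copy()
    for _ in range(20): u=d/(1+s['k1']*(u**2).sum(1,keepdims=True))
    return u
def plane(s,uv,z):
    u=rays(s,uv); R=np.array(s['R']);t=np.array(s['t'])
    c=-R.T@t; D=np.c_[u,np.ones(len(u))]@R
    return c+D*((z-c[2])/D[:,2])[:,None]
def cloud(s):
    h,w=s['range_z'].shape; v,u=np.mgrid[:h,:w]
    r=rays(s,np.c_[u.ravel(),v.ravel()]); z=s['range_z'].ravel()
    X=np.c_[r*z[:,None],z]; P=(X-np.array(s['t']))@np.array(s['R'])
    P[z==0]=np.nan
    return P.reshape(h,w,3)
def proj(s,P):
    X=np.asarray(P).reshape(-1,3)@np.array(s['R']).T+s['t']; q=X[:,:2]/X[:,2:]
    q=q*(1+s['k1']*(q**2).sum(1,keepdims=True))
    return q*[s['fx'],s['fy']]+[s['cx'],s['cy']]
E
python3 - <<'E'
from h import *
for n in ['scene','top','wrist']:
    s=snap(n); np.save(f'{n}0.npy',s,allow_pickle=True); save(s,n+'0.png')
    print(n,s['fx'],s['k1'],-np.array(s['R']).T@s['t'])
print(env.get_obs(), env.pinch_z)
a=[cv2.imread(f'pics/{n}0.png') for n in ['scene','top']]
E
```

```text
pics
scene 443.6054387475961 0.060285957699466215 [-0.19827843 -0.72242606  0.94155373]
top 488.3152474197962 -0.14155520299497065 [ 0.15566161 -0.07052531  1.55414857]
wrist 266.51065111418666 -0.0032741279255315532 [0.08208025 0.6230263  0.37319783]
{'time': 0.15, 'joint_positions': array([ 1.20390120e+00,  2.21048397e-01,  1.52734490e+00,  5.70569204e-06,
        1.39468065e+00, -1.26096011e-01]), 'joint_vel': array([ 0.00014347, -0.00154411, -0.00550898,  0.00013407, -0.00108761,
        0.00116789]), 'joint_efforts': array([ 1.36909286e-03, -4.97483969e+01, -3.89905822e+01, -3.71222350e-04,
        7.22086552e-03,  2.19492938e-05]), 'position': array([0.14888371, 0.60653817, 0.23045022]), 'eef_rot': array([-3.77290576e-01, -3.11848457e+00,  2.25405002e-03]), 'ft_force': array([ 0.03656434,  0.13874149, -0.07299164]), 'moment': array([-0.0256364 ,  0.05436535,  0.06749902]), 'gripper_force': 0.0, 'gripper_width': 1.0013868187170514} 0.0187
```

View pics/scene0.png

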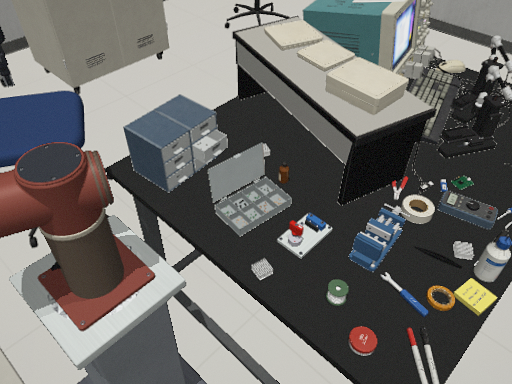

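View pics/top0.png

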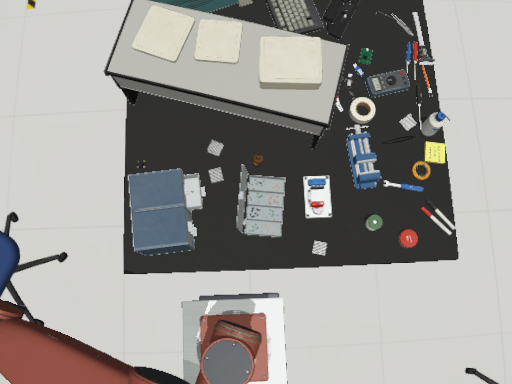

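View pics/wrist0.png

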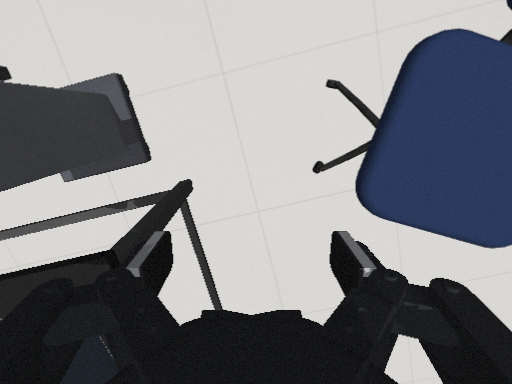

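Top view shows heat sink look-alikes at (215,148), (216,175), (320,248) and (408,122, far right edge). The fixture is at (317,197) with the red knob at (317,205) and the pad/fence toward the top. The flux bottle is at (258,160) and the reel at (374,222). By the description (left, behind cabinet and case, farthest from the base) the one meant is (215,148). I'll measure it and check it in a close crop.

```bash
python3 - <<'E'
from h import *
s=np.load('top0.npy',allow_pickle=True).item()
P=cloud(s); c=s['color'].astype(int)
for uv in [(215,148),(216,175),(320,248),(408,122)]:
    p=plane(s,[uv],.02)[0]; print(uv,p.round(3),np.hypot(*p[:2]).round(3),P[uv[1],uv[0]].round(3))
for n,uv in dict(flux=(258,160),reel=(374,222),fence=(317,182),knob=(317,205),plate1=(307,212),plate2=(327,180),thing=(141,165),lid=(243,200),cab=(160,190),drawer=(194,193),shelf=(200,100),case=(262,205)).items():
    print(n,P[uv[1],uv[0]].round(3), np.nanmax(P[uv[1]-4:uv[1]+5,uv[0]-4:uv[0]+5,2]).round(3))
# heights map max in region
a=cv2.cvtColor(s['color'],cv2.COLOR_RGB2BGR)
A=cv2.resize(a[130:190,190:270],None,fx=7,fy=7,interpolation=cv2.INTER_CUBIC)
B=cv2.resize(a[165:230,285:350],None,fx=6,fy=6,interpolation=cv2.INTER_CUBIC)
H=max(A.shape[0],B.shape[0]);
f=lambda i:cv2.copyMakeBorder(i,0,H-i.shape[0],0,0,cv2.BORDER_CONSTANT)
o=np.hstack([f(A),f(B)]);o=cv2.resize(o,None,fx=.8,fy=.8);print(o.shape);cv2.imwrite('pics/crop1.png',o)
# sink: gray mask above black bench
for u,v in [(215,148),(216,175)]:
    m=(c[v-14:v+15,u-14:u+15].mean(2)>75).astype(np.uint8)
    m=cv2.morphologyEx(m,cv2.MORPH_CLOSE,np.ones((3,3)))
    cn=max(cv2.findContours(m,0,2)[0],key=cv2.contourArea)
    r=cv2.minAreaRect(plane(s,cn.reshape(-1,2)+[u-14,v-14],.02)[:,:2].astype(np.float32)*1000); print(r)
E
```

```text
(215, 148) [0.638 0.04  0.02 ] 0.639 [0.641 0.041 0.009]
(216, 175) [0.546 0.039 0.02 ] 0.548 [0.547 0.039 0.016]
(320, 248) [ 0.296 -0.282  0.02 ] 0.409 [ 0.297 -0.283  0.01 ]
(408, 122) [ 0.705 -0.611  0.02 ] 0.933 [ 0.712 -0.617  0.003]
flux [ 0.581 -0.098  0.055] 0.078
reel [ 0.37  -0.459  0.03 ] 0.045
fence [ 0.507 -0.285  0.032] 0.037
knob [ 0.426 -0.275  0.068] 0.075
plate1 [ 0.415 -0.249  0.008] 0.021
plate2 [ 0.518 -0.321  0.009] 0.036
thing [0.595 0.289 0.004] 0.018
lid [ 0.449 -0.046  0.077] 0.16
cab [0.47  0.194 0.169] 0.179
drawer [0.48  0.106 0.066] 0.072
shelf [0.736 0.07  0.192] 0.244
case [ 0.441 -0.105  0.021] 0.035
(336, 760, 3)
((640.0785522460938, 40.9930534362793), (46.23493194580078, 47.2839469909668), 65.33145141601562)
((547.0214233398438, 40.538063049316406), (47.142616271972656, 43.288902282714844), 12.12353801727295)
```

View pics/crop1.png

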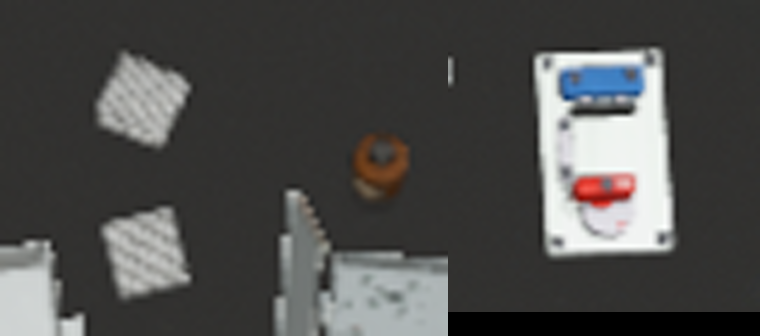

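The crop shows the target sink, tilted, at the upper left (top px 215,148). A second sink lies nearer the robot and the flux bottle is to the right. On the fixture, the rail is left of the nest, with the pad and fence at the top, so its +x runs roughly along world +x.

```bash
cat >> h.py <<'E'
from scipy.spatial.transform import Rotation as Ro
def go(x,y,z,ang=None):
    """print tool-frame shift (mm) and roll (deg) to TCP x,y,z with tool-y along world angle ang(deg)"""
    o=env.get_obs(); R=Ro.from_rotvec(o['eef_rot']).as_matrix()
    d=R.T@(np.array([x,y,z])-o['position'])*1000
    a=np.degrees(np.arctan2(R[1,1],R[0,1]))
    r=None if ang is None else (-(ang-a)+90)%180-90
    print('tcp',o['position'].round(4),'tooly',a.round(2),'z',R[:,2].round(3),'shift',d.round(1),'roll',r,'t',o['time'])
E
python3 - <<'E'
from h import *
s=np.load('top0.npy',allow_pickle=True).item(); c=s['color'].astype(int)
m=np.zeros(c.shape[:2],np.uint8); m[165:230,290:345]=(c[165:230,290:345].max(2)>110)
m=cv2.morphologyEx(m,cv2.MORPH_CLOSE,np.ones((5,5)))
cn=max(cv2.findContours(m,0,2)[0],key=cv2.contourArea).reshape(-1,2)
r=cv2.minAreaRect(plane(s,cn,.012)[:,:2].astype(np.float32)*1000); print(r)
P=cloud(s); hsv=cv2.cvtColor(s['color'],cv2.COLOR_RGB2HSV)
rd=((c[...,0]>120)&(c[...,1]<70)); rd[:,:295]=0; rd[:,340:]=0; rd[:165]=0; rd[230:]=0
v,u=np.nonzero(rd); k=plane(s,np.c_[u,v],.069); print('knob',cv2.minAreaRect(k[:,:2].astype(np.float32)*1000))
go(.640,.041,.30,65.3)
E
```

```text
((464.6383056640625, -285.0099182128906), (86.76579284667969, 139.267578125), 89.9582748413086)
knob ((425.5737609863281, -272.75054931640625), (33.387699127197266, 15.056703567504883), 68.808349609375)
tcp [0.1489 0.6065 0.2305] tooly 76.2 z [-0.001 -0.001 -1.   ] shift [-611.8 -432.2  -69. ] roll 10.903177788215586 t 0.15
```

>>> {"op": "drive_tool", "data": {"steps": [{"offset": [0, 0, -50], "roll": 0}, {"offset": [0, 0, -20], "roll": 0}]}}

```text
time: 0.4
position: [0.1494, 0.608, 0.3043]
eef_rot: [0.377, 3.118, 0.006]
ft_force: [0.4, 0.4, -0.2]
gripper_width: 1.0
gripper_force: 0.0
```

>>> {"op": "drive_tool", "data": {"steps": [{"offset": [-51, -36, 0], "roll": 0}, {"offset": [-51, -36, 0], "roll": 0}, {"offset": [-51, -36, 0], "roll": 0}, {"offset": [-51, -36, 0], "roll": 0}, {"offset": [-51, -36, 0], "roll": 0}]}}

```text
time: 1.02
position: [0.3547, 0.3697, 0.301]
eef_rot: [0.377, 3.119, 0.0]
ft_force: [1.0, 0.5, 0.5]
gripper_width: 1.0
gripper_force: 0.0
```

>>> {"op": "drive_tool", "data": {"steps": [{"offset": [-51, -36, 0], "roll": 0}, {"offset": [-51, -36, 0], "roll": 0}, {"offset": [-51, -36, 0], "roll": 0}, {"offset": [-51, -36, 0], "roll": 0}, {"offset": [-51, -36, 0], "roll": 0}]}}

```text
time: 1.65
position: [0.5595, 0.134, 0.301]
eef_rot: [0.377, 3.119, 0.0]
ft_force: [1.1, 1.2, 1.9]
gripper_width: 1.001
gripper_force: 0.0
```

```bash
python3 - <<'E'
from h import *
go(.640,.041,.20,65.3)
E
```

```text
tcp [0.5595 0.134  0.301 ] tooly 76.2 z [ 0.  0. -1.] shift [-100.3  -71.1  101. ] roll 10.897240310182625 t 1.65
```

>>> {"op": "drive_tool", "data": {"steps": [{"offset": [-50, -36, 0], "roll": 0}, {"offset": [-50, -35, 0], "roll": 0}, {"offset": [0, 0, 50], "roll": 5.5}, {"offset": [0, 0, 50], "roll": 5.4}, {"offset": [0, 0, 0], "roll": 0}]}}

```text
time: 2.28
position: [0.635, 0.0429, 0.1953]
eef_rot: [-0.669, -3.058, 0.003]
ft_force: [-0.5, 0.7, -0.5]
gripper_width: 1.003
gripper_force: 0.0
```

```bash
python3 - <<'E'
from h import *
go(.640,.041,.10,65.3)
s=snap('wrist'); np.save('w1.npy',s,allow_pickle=True); save(s,'w1.png')
print(proj(s,[[.64,.041,.02],[.547,.04,.02]]))
E
```

```text
tcp [0.635  0.0429 0.1953] tooly 65.33 z [-0.011  0.001 -1.   ] shift [-6.3  0.7 95.3] roll 0.02738606035782709 t 2.275
[[251.4931663  175.19509959]
 [216.79265177 103.34186662]]
```

View pics/w1.png

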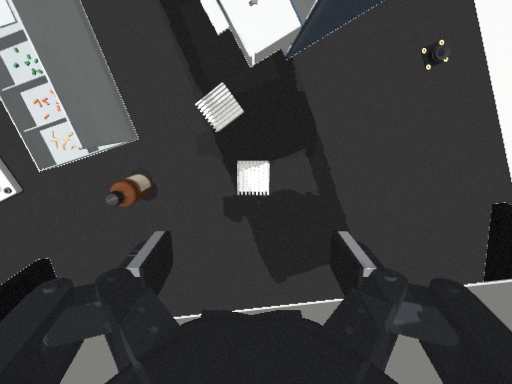

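The target sink is at (253,177) and square to the gripper. The near look-alike is at (219,106), the flux bottle at (130,190) and the lens module at (436,55), far off. I'll refine the sink's centre from this view.

```bash
python3 - <<'E'
from h import *
s=np.load('w1.npy',allow_pickle=True).item(); c=s['color'].astype(int)
m=np.zeros(c.shape[:2],np.uint8); m[150:205,228:280]=(c[150:205,228:280].min(2)>110)
m=cv2.morphologyEx(m,cv2.MORPH_CLOSE,np.ones((5,5)))
cn=max(cv2.findContours(m,0,2)[0],key=cv2.contourArea).reshape(-1,2)
print(cn.min(0),cn.max(0))
r=cv2.minAreaRect(plane(s,cn,.02)[:,:2].astype(np.float32)*1000); print(r)
x,y=np.array(r[0])/1000
go(x,y,.06)
t=np.load('top0.npy',allow_pickle=True).item(); P=cloud(t)
q=P[80:125,195:235].reshape(-1,3); q=q[(q[:,2]>.1)]; print('shelf front min x',np.percentile(q[:,0],[0,2,5]))
E
```

```text
[237 161] [269 194]
((643.6932373046875, 41.23594284057617), (39.71744918823242, 41.67296600341797), 65.3785400390625)
tcp [0.6372 0.043  0.1993] tooly 65.41 z [-0.005  0.    -1.   ] shift [ -7.2   1.4 139.3] roll None t 2.325
shelf front min x [0.69677539 0.70266646 0.70567141]
```

```bash
python3 - <<'E'
from h import *
for f in ['top0','w1','scene0']:
    t=np.load(f+'.npy',allow_pickle=True).item(); P=cloud(t).reshape(-1,3)
    for y in np.arange(-.1,.15,.025):
        q=P[(abs(P[:,1]-y)<.006)&(P[:,2]>.03)&(P[:,2]<.26)&(P[:,0]>.65)&(P[:,0]<.85)]
        if len(q)>5:
            i=np.argsort(q[:,0])[:max(3,len(q)//20)]
            print(f,y.round(3),len(q),q[i].mean(0).round(3), [ (a.round(2), q[abs(q[:,2]-a)<.02][:,0].min().round(3)) for a in (.1,.15,.2,.23) if (abs(q[:,2]-a)<.02).any()])
E
```

```text
Traceback (most recent call last):
AttributeError: 'float' object has no attribute 'round'
```

```bash
python3 - <<'E'
from h import *
for f in ['top0','w1','scene0']:
    t=np.load(f+'.npy',allow_pickle=True).item(); P=cloud(t).reshape(-1,3)
    for y in np.arange(-.1,.15,.025):
        q=P[(abs(P[:,1]-y)<.006)&(P[:,2]>.03)&(P[:,2]<.26)&(P[:,0]>.65)&(P[:,0]<.85)]
        if len(q)>5:
            print(f,y.round(3),len(q),[ (a, q[abs(q[:,2]-a)<.02][:,0].min().round(3)) for a in (.06,.1,.15,.2,.23) if (abs(q[:,2]-a)<.02).any()])
E
```

```text
top0 -0.1 154 [(0.15, np.float64(0.683)), (0.2, np.float64(0.68)), (0.23, np.float64(0.676))]
top0 -0.075 156 [(0.15, np.float64(0.69)), (0.2, np.float64(0.687)), (0.23, np.float64(0.685))]
top0 -0.05 157 [(0.15, np.float64(0.697)), (0.2, np.float64(0.695)), (0.23, np.float64(0.692))]
top0 -0.025 144 [(0.15, np.float64(0.704)), (0.2, np.float64(0.701)), (0.23, np.float64(0.697))]
top0 -0.0 139 [(0.15, np.float64(0.709)), (0.2, np.float64(0.709)), (0.23, np.float64(0.707))]
top0 0.025 132 [(0.15, np.float64(0.719)), (0.2, np.float64(0.718)), (0.23, np.float64(0.715))]
top0 0.05 133 [(0.15, np.float64(0.727)), (0.2, np.float64(0.727)), (0.23, np.float64(0.723))]
top0 0.075 133 [(0.15, np.float64(0.733)), (0.2, np.float64(0.734)), (0.23, np.float64(0.729))]
top0 0.1 150 [(0.15, np.float64(0.743)), (0.2, np.float64(0.742)), (0.23, np.float64(0.739))]
top0 0.125 127 [(0.15, np.float64(0.752)), (0.2, np.float64(0.748)), (0.23, np.float64(0.746))]
w1 -0.1 588 [(0.15, np.float64(0.684)), (0.2, np.float64(0.681))]
w1 -0.05 95 [(0.15, np.float64(0.698))]
w1 -0.0 69 [(0.15, np.float64(0.713))]

[... 512 characters left out ...]
, np.float64(0.694))]
scene0 -0.025 118 [(0.15, np.float64(0.706)), (0.2, np.float64(0.704)), (0.23, np.float64(0.701))]
scene0 -0.0 121 [(0.15, np.float64(0.713)), (0.2, np.float64(0.713)), (0.23, np.float64(0.708))]
scene0 0.025 116 [(0.15, np.float64(0.72)), (0.2, np.float64(0.72)), (0.23, np.float64(0.717))]
scene0 0.05 111 [(0.15, np.float64(0.729)), (0.2, np.float64(0.727)), (0.23, np.float64(0.722))]
scene0 0.075 102 [(0.15, np.float64(0.736)), (0.2, np.float64(0.734)), (0.23, np.float64(0.731))]
scene0 0.1 118 [(0.15, np.float64(0.743)), (0.2, np.float64(0.743)), (0.23, np.float64(0.74))]
scene0 0.125 96 [(0.15, np.float64(0.751)), (0.2, np.float64(0.748)), (0.23, np.float64(0.747))]
```

>>> {"op": "drive_tool", "data": {"steps": [{"offset": [-6, 1, 50], "roll": 0}, {"offset": [0, 0, 50], "roll": 0}, {"offset": [0, 0, 30], "roll": 0}, {"offset": [0, 0, 0], "roll": 0}], "grip": 70}}

```text
time: 2.82
position: [0.6443, 0.0417, 0.0714]
eef_rot: [-0.669, -3.068, 0.0]
ft_force: [-0.6, -0.1, -0.0]
gripper_width: 0.822
gripper_force: 0.0
```

```bash
python3 - <<'E'
from h import *
s=snap('wrist'); c=s['color'].astype(int); save(s,'w2.png')
p=proj(s,[.643,.041,.02])[0].astype(int); print(p)
m=np.zeros(c.shape[:2],np.uint8); w=45; sl=np.s_[max(p[1]-w,0):p[1]+w,p[0]-w:p[0]+w]; m[sl]=c[sl].min(2)>110
m=cv2.morphologyEx(m,cv2.MORPH_CLOSE,np.ones((5,5)))
cn=max(cv2.findContours(m,0,2)[0],key=cv2.contourArea).reshape(-1,2); print(cn.min(0),cn.max(0))
r=cv2.minAreaRect(plane(s,cn,.02)[:,:2].astype(np.float32)*1000); print(r)
go(*np.array(r[0])/1000,.008,65.3)
E
```

```text
[249 202]
[223 174] [293 229]
((645.75390625, 47.429901123046875), (53.54772186279297, 44.7844123840332), 65.43173217773438)
tcp [0.6458 0.0416 0.0735] tooly 65.39 z [ 0.002 -0.    -1.   ] shift [ 2.6  5.2 65.5] roll 0.09469563282692661 t 2.875
```

View pics/w2.png

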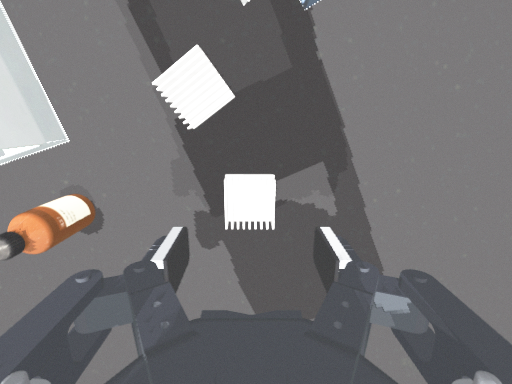

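The sink sits centred at (249,202) between the open fingers and matches the projection, so I'll descend and grip.

>>> {"op": "drive_tool", "data": {"steps": [{"offset": [2, -1.5, 30], "roll": 0}, {"offset": [0, 0, 25], "roll": 0}, {"offset": [0, 0, 10], "roll": 0}, {"offset": [0, 0, 0], "roll": 0}]}}

```text
time: 3.38
position: [0.6434, 0.0408, 0.008]
eef_rot: [0.671, 3.067, 0.001]
ft_force: [0.8, -1.0, 0.4]
gripper_width: 0.819
gripper_force: 0.0
```

>>> {"op": "drive_tool", "data": {"steps": [{"offset": [0, 0, 0], "roll": 0}, {"offset": [0, 0, 0], "roll": 0}, {"offset": [0, 0, 0], "roll": 0}, {"offset": [0, 0, 0], "roll": 0}], "grip": 34, "force": 25}}

```text
time: 3.88
position: [0.6435, 0.0408, 0.0081]
eef_rot: [0.671, 3.066, 0.001]
ft_force: [0.4, 0.3, 6.6]
gripper_width: 0.459
gripper_force: 26.2
```

>>> {"op": "drive_tool", "data": {"steps": [{"offset": [0, 0, -30], "roll": 0}, {"offset": [0, 0, -55], "roll": 0}, {"offset": [0, 0, -55], "roll": 0}, {"offset": [0, 0, -50], "roll": 0}]}}

```text
time: 4.38
position: [0.6421, 0.0407, 0.1986]
eef_rot: [0.672, 3.068, 0.0]
ft_force: [0.6, -0.3, 0.4]
gripper_width: 0.458
gripper_force: 25.5
```

```bash
python3 - <<'E'
from h import *
go(.43,-.285,.20,90); print(env.get_obs()['gripper_width']*85.4)
E
```

```text
tcp [0.6421 0.0407 0.1986] tooly 65.3 z [ 0.001 -0.    -1.   ] shift [  56.6 -384.6   -1.6] roll -24.696926140765697 t 4.375
39.11295261700066
```

>>> {"op": "drive_tool", "data": {"steps": [{"offset": [5, -60, 0], "roll": 0}, {"offset": [5, -60, 0], "roll": 0}, {"offset": [5, -60, 0], "roll": 0}, {"offset": [5, -60, 0], "roll": 0}, {"offset": [5, -60, 0], "roll": 0}]}}

```text
time: 5.0
position: [0.4928, -0.2228, 0.1966]
eef_rot: [0.671, 3.068, -0.0]
ft_force: [1.6, -0.7, -0.6]
gripper_width: 0.46
gripper_force: 25.6
```

>>> {"op": "drive_tool", "data": {"steps": [{"offset": [5, -60, 0], "roll": 0}, {"offset": [0, -12, 0], "roll": 0}, {"offset": [0, 0, 0], "roll": -10}, {"offset": [0, 0, 0], "roll": -10}, {"offset": [0, 0, 0], "roll": -4.7}]}}

```text
time: 5.62
position: [0.4597, -0.2839, 0.1963]
eef_rot: [-0.007, 3.142, 0.001]
ft_force: [-0.4, 1.1, -0.6]
gripper_width: 0.457
gripper_force: 25.6
```

```bash
python3 - <<'E'
from h import *
go(.46,-.285,.20,90)
s=snap('wrist'); np.save('w3.npy',s,allow_pickle=True); save(s,'w3.png')
print(proj(s,[[.463,-.285,.012]]))
E
```

```text
tcp [ 0.4597 -0.2839  0.1963] tooly 90.25 z [ 0.  0. -1.] shift [-0.3 -1.1 -3.7] roll 0.24601343559639588 t 5.625
[[250.18794311 170.54948412]]
```

View pics/w3.png

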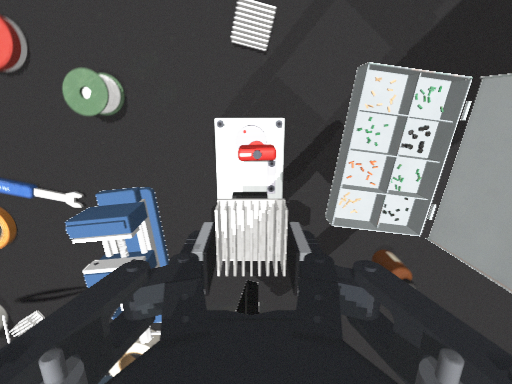

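The view shows the fixture plate at cols 215–285 from row 118, with the knob at (257,153) and the pad's edge at row 193. The held sink (216–288, 200–277) hides the fence, so I'll step back 50 mm to see the whole plate.

>>> {"op": "drive_tool", "data": {"steps": [{"offset": [-55, -1, 0], "roll": 0}, {"offset": [0, 0, 0], "roll": 0}]}}

```text
time: 5.92
position: [0.5167, -0.2845, 0.1951]
eef_rot: [0.002, -3.141, -0.002]
ft_force: [-0.2, -0.2, -0.5]
gripper_width: 0.46
gripper_force: 25.6
```

```bash
python3 - <<'E'
from h import *
s=snap('wrist'); np.save('w4.npy',s,allow_pickle=True); save(s,'w4.png')
c=s['color'].astype(int); i=s['color'][50:260,170:330]
cv2.imwrite('pics/w4c.png',cv2.cvtColor(cv2.resize(i,None,fx=4.8/2+.4,fy=2.8,interpolation=cv2.INTER_CUBIC),cv2.COLOR_RGB2BGR))
go(.46,-.285,.2,90)
E
```

```text
tcp [ 0.5154 -0.2846  0.1954] tooly 90.06 z [-0.001  0.001 -1.   ] shift [55.4 -0.4 -4.6] roll 0.05838338248997843 t 5.975
```

View pics/w4c.png

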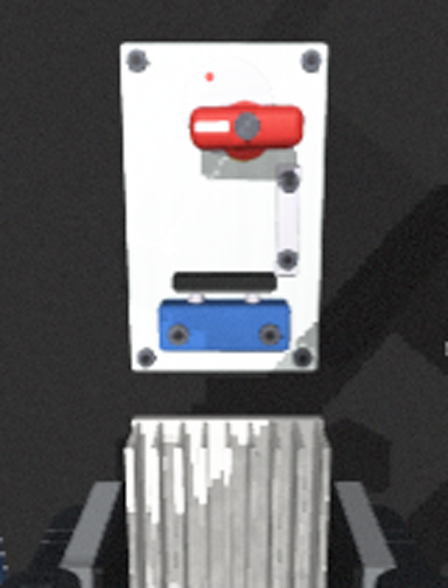

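The full fixture is visible: plate crop corners about (122,43), (327,43), (317,372), (132,372), pad front edge at crop row 272, knob at (246,127).

```bash
python3 - <<'E'
from h import *
s=np.load('w4.npy',allow_pickle=True).item(); c=s['color'].astype(int)
m=np.zeros(c.shape[:2],np.uint8); sl=np.s_[55:190,200:300]; m[sl]=(c[sl].max(2)>100); 
m=cv2.morphologyEx(m,cv2.MORPH_CLOSE,np.ones((9,9)))
cn=max(cv2.findContours(m,0,2)[0],key=cv2.contourArea); cn=cv2.convexHull(cn).reshape(-1,2)
p=plane(s,cn,.012)[:,:2].astype(np.float32)*1000
(cx,cy),wh,a=cv2.minAreaRect(p); print(cn.min(0),cn.max(0),cx,cy,wh,a)
# front(cam) edge only & sides
L=lambda uv,z: plane(s,np.array(uv)/2.8+[170,50],z)
cor=L([(122,43),(327,43),(317,372),(132,372)],.012)*1000; print(cor.round(1))
th=((a+45)%90)-45
print('theta',th)
t=np.radians(th); ex=np.array([np.cos(t),np.sin(t)]); ey=np.array([-ex[1],ex[0]])
org=np.array([cx,cy])+21.5*ex; 
nest=org-23*ex; cam=org-55*ex+8*ey; print('nest',nest,'cam',cam)
pad=L([(173,272),(225,272),(277,272)],.029)[:,:2]*1000; print('pad fixture coords rel nest',[( (q-nest)@ex, (q-nest)@ey) for q in pad])
rail=L([(275,170),(275,276)],.017)[:,:2]*1000; print('rail inner',[((q-org)@ex,(q-org)@ey) for q in rail])
rd=(c[...,0]>120)&(c[...,1]<80); rd[:70]=0;rd[115:]=0;rd[:,:230]=0;rd[:,290:]=0
rd=cv2.morphologyEx(rd.astype(np.uint8),cv2.MORPH_OPEN,np.ones((3,3)))
kr=L([(191,105),(302,107),(302,146),(191,147)],.069)[:,:2]*1000; print('knob',[((q-org)@ex,(q-org)@ey) for q in kr], kr.mean(0))
k=L([(246,127)],.069)[0,:2]*1000; print('knob screw',k,(k-org)@ex,(k-org)@ey)
# held sink edges check : far end near cam, bottom
E
```

```text
[213  65] [287 182] 466.36065673828125 -286.1145935058594 (136.216796875, 84.41026306152344) 0.037341415882110596
[[ 398.7 -326.7   12. ]
 [ 398.6 -244.3   12. ]
 [ 535.6 -243.6   12. ]
 [ 535.6 -327.3   12. ]]
theta 0.037341415882110596
nest [ 464.86065706 -286.1155711 ] cam [ 432.85545001 -278.13642818]
pad fixture coords rel nest [(np.float64(23.393438791985943), np.float64(-20.614127855887265)), (np.float64(23.385972138151065), np.float64(0.8608119249689746)), (np.float64(23.37702221752871), np.float64(22.340613472855086))]
rail inner [(np.float64(-40.12756208874844), np.float64(21.534757485129518)), (np.float64(3.6599424217876355), np.float64(22.34399990232929))]
knob [(np.float64(-61.262079030585575), np.float64(-10.64530796168199)), (np.float64(-60.65444759867031), np.float64(26.980704286216476)), (np.float64(-48.04708115510855), np.float64(27.3382064058832)), (np.float64(-47.6925781977105), np.float64(-10.814507849015781))] [ 433.44126341 -277.92127262]
knob screw [ 433.63942692 -278.09441209] -54.215995868777675 8.041505144248026
```

>>> {"op": "drive_tool", "data": {"steps": [{"offset": [50, -1, 0], "roll": 0}, {"offset": [0, 0, 50], "roll": 0}, {"offset": [0, 0, 50], "roll": 0}, {"offset": [0, 0, 35], "roll": 0}, {"offset": [0, 0, 0], "roll": 0}]}}

```text
time: 6.6
position: [0.4617, -0.2845, 0.0586]
eef_rot: [-0.001, -3.136, -0.007]
ft_force: [-0.5, -0.4, 0.1]
gripper_width: 0.462
gripper_force: 25.6
```

```bash
python3 - <<'E'
from h import *
go(.465,-.2856,.020,90)
s=snap('wrist'); save(s,'w5.png')
E
```

```text
tcp [ 0.4617 -0.2845  0.0586] tooly 89.97 z [-0.005  0.004 -1.   ] shift [-3.5 -1.3 38.6] roll -0.030756768228812348 t 6.6
```

View pics/w5.png

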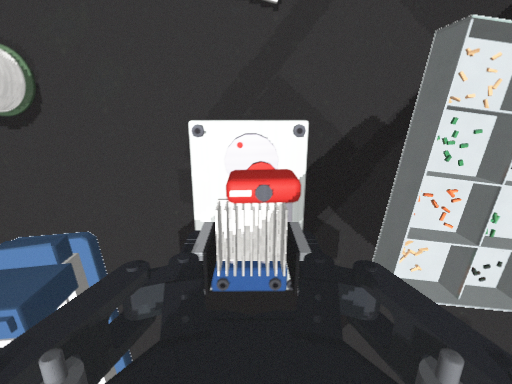

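The held sink (217–288, 200–277) hangs over the nest, clear of the knob (263,187) and the fence (250,283).

>>> {"op": "drive_tool", "data": {"steps": [{"offset": [-2, -1, 0], "roll": 0}, {"offset": [0, 0, 0], "roll": 0}, {"offset": [0, 0, 0], "roll": 0}]}}

```text
time: 7.02
position: [0.4671, -0.2882, 0.0626]
eef_rot: [-0.0, 3.14, -0.002]
ft_force: [-0.0, 0.9, -0.0]
gripper_width: 0.459
gripper_force: 25.6
```

```bash
python3 - <<'E'
from h import *
go(.465,-.2856,.020,90)
E
```

```text
tcp [ 0.4671 -0.2882  0.0626] tooly 90.0 z [ 0.002 -0.001 -1.   ] shift [ 2.2  2.7 42.6] roll 0.004113535217243225 t 7.025
```

>>> {"op": "drive_tool", "data": {"steps": [{"offset": [2, 2, 0], "roll": 0}, {"offset": [0, 0, 20], "roll": 0}, {"offset": [0, 0, 10], "roll": 0}, {"offset": [0, 0, 0], "roll": 0}, {"offset": [0, 0, 0], "roll": 0}]}}

```text
time: 7.65
position: [0.4646, -0.2858, 0.0317]
eef_rot: [-0.0, 3.141, -0.0]
ft_force: [0.4, 0.4, -0.6]
gripper_width: 0.455
gripper_force: 25.6
```

```bash
python3 - <<'E'
from h import *
go(.465,-.2856,.020,90)
E
```

```text
tcp [ 0.4646 -0.2858  0.0317] tooly 90.01 z [ 0. -0. -1.] shift [-0.4  0.2 11.7] roll 0.006502294977636325 t 7.65
```

>>> {"op": "drive_tool", "data": {"steps": [{"offset": [0, 0, 5], "roll": 0}, {"offset": [0, 0, 3], "roll": 0}, {"offset": [0, 0, 1.5], "roll": 0}, {"offset": [0, 0, 0], "roll": 0}, {"offset": [0, 0, 0], "roll": 0}]}}

```text
time: 8.28
position: [0.4645, -0.2857, 0.0219]
eef_rot: [-0.0, 3.141, -0.0]
ft_force: [0.2, 0.1, -1.7]
gripper_width: 0.46
gripper_force: 25.6
```

>>> {"op": "drive_tool", "data": {"steps": [{"offset": [0, 0, 1], "roll": 0}, {"offset": [0, 0, 0], "roll": 0}, {"offset": [0, 0, 0], "roll": 0}]}}

```text
time: 8.65
position: [0.4644, -0.2856, 0.0208]
eef_rot: [-0.0, 3.142, -0.0]
ft_force: [0.0, 0.6, 0.0]
gripper_width: 0.461
gripper_force: 25.6
```

>>> {"op": "drive_tool", "data": {"steps": [{"offset": [0, 0, 1], "roll": 0}, {"offset": [0, 0, 0], "roll": 0}, {"offset": [0, 0, 0], "roll": 0}]}}

```text
time: 9.02
position: [0.4645, -0.2858, 0.0202]
eef_rot: [-0.0, 3.141, -0.0]
ft_force: [-1.1, 0.7, 4.6]
gripper_width: 0.463
gripper_force: 26.2
```

>>> {"op": "drive_tool", "data": {"steps": [{"offset": [0, 0, 0], "roll": 0}, {"offset": [0, 0, 0], "roll": 0}, {"offset": [0, 0, 0], "roll": 0}, {"offset": [0, 0, 0], "roll": 0}], "grip": 56}}

```text
time: 9.52
position: [0.4644, -0.2856, 0.0197]
eef_rot: [0.0, -3.142, -0.0]
ft_force: [-0.6, 0.4, -0.7]
gripper_width: 0.654
gripper_force: 0.0
```

>>> {"op": "drive_tool", "data": {"steps": [{"offset": [0, 0, -20], "roll": 0}, {"offset": [0, 0, -40], "roll": 0}, {"offset": [0, 0, -50], "roll": 0}, {"offset": [-50, 0, -10], "roll": 0}, {"offset": [0, 0, 0], "roll": 0}]}}

```text
time: 10.15
position: [0.5176, -0.2863, 0.1421]
eef_rot: [-0.002, 3.137, -0.004]
ft_force: [0.6, -0.0, -0.6]
gripper_width: 0.658
gripper_force: 0.0
```

```bash
python3 - <<'E'
from h import *
s=snap('wrist'); np.save('w6.npy',s,allow_pickle=True)
i=s['color'][40:260,170:330]
cv2.imwrite('pics/w6c.png',cv2.cvtColor(cv2.resize(i,None,fx=2.7,fy=2.7,interpolation=cv2.INTER_CUBIC),cv2.COLOR_RGB2BGR))
go(.433,-.278,.14,0)
E
```

```text
tcp [ 0.5155 -0.2857  0.1404] tooly 90.08 z [ 0.001 -0.001 -1.   ] shift [82.5  7.8  0.3] roll -89.92328358424857 t 10.2
```

View pics/w6c.png

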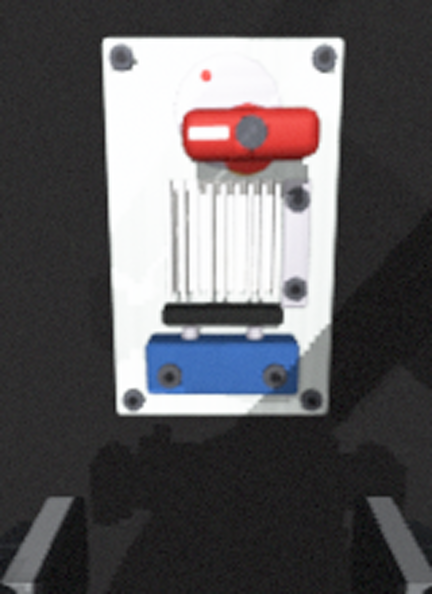

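The sink lies flat and square in the nest (crop 170–283, 180–302), between the cam and the pad (row 312), with the rail at its right. Next I'll rotate the tool to grip the knob.

>>> {"op": "drive_tool", "data": {"steps": [{"offset": [0, 0, 0], "roll": 10}, {"offset": [0, 0, 0], "roll": 10}, {"offset": [0, 0, 0], "roll": 10}, {"offset": [0, 0, 0], "roll": 10}, {"offset": [0, 0, 0], "roll": 10}], "grip": 40}}

```text
time: 10.82
position: [0.5129, -0.2852, 0.1385]
eef_rot: [-1.335, -2.841, -0.0]
ft_force: [0.9, 0.3, -0.0]
gripper_width: 0.469
gripper_force: 0.0
```

>>> {"op": "drive_tool", "data": {"steps": [{"offset": [0, 0, 0], "roll": 10}, {"offset": [0, 0, 0], "roll": 10}, {"offset": [0, 0, 0], "roll": 10}, {"offset": [0, 0, 0], "roll": 10}, {"offset": [0, 0, 0], "roll": 0}]}}

```text
time: 11.45
position: [0.5131, -0.2853, 0.1387]
eef_rot: [-2.218, -2.221, 0.001]
ft_force: [-0.5, 0.4, 0.3]
gripper_width: 0.465
gripper_force: 0.0
```

```bash
python3 - <<'E'
from h import *
go(.433,-.278,.10,0); print(env.get_obs()['joint_positions'])
s=np.load('w6.npy',allow_pickle=True).item()
k=plane(s,np.array([(183,108),(319,105),(318,157),(185,162),(252,132)])/2.7+[170,40],.069)*1000
print(k.round(1), k[:4].mean(0), np.degrees(np.arctan2(*( (k[1]+k[2]-k[0]-k[3])[:2]))))
p=plane(s,np.array([(163,303),(283,303)])/2.7+[170,40],.029)*1000
q=plane(s,np.array([(170,180),(281,180),(281,302),(170,302)])/2.7+[170,40],.032)*1000;print('pad',p.round(1),'sink',q.round(1))
E
```

```text
tcp [ 0.5131 -0.2853  0.1387] tooly 0.07 z [-0.002  0.001 -1.   ] shift [  7.3 -80.   38.9] roll 0.07356321294244594 t 11.45
[-6.41553432e-01  2.14962179e-01  1.71307979e+00 -2.15347819e-04
  1.21586374e+00 -6.42761071e-01]
[[ 426.8 -296.9   69. ]
 [ 425.9 -258.9   69. ]
 [ 439.7 -258.7   69. ]
 [ 441.1 -296.5   69. ]
 [ 433.1 -277.5   69. ]] [ 433.38683306 -277.74822149   69.        ] -1.7079152583959316
pad [[ 487.6 -306.7   29. ]
 [ 487.6 -264.    29. ]] sink [[ 445.7 -303.3   32. ]
 [ 445.6 -266.    32. ]
 [ 486.7 -265.    32. ]
 [ 486.8 -304.    32. ]]
```

>>> {"op": "drive_tool", "data": {"steps": [{"offset": [3.5, -40, 0], "roll": 0}, {"offset": [4, -40, 0], "roll": 0}, {"offset": [0, 0, 20], "roll": 0}, {"offset": [0, 0, 0], "roll": 0}, {"offset": [0, 0, 0], "roll": 0}]}}

```text
time: 12.08
position: [0.4345, -0.2782, 0.1201]
eef_rot: [-2.219, -2.223, 0.0]
ft_force: [0.1, 0.3, -0.6]
gripper_width: 0.47
gripper_force: 0.0
```

```bash
python3 - <<'E'
from h import *
go(.4333,-.2777,.041,1.7)
E
```

```text
tcp [ 0.4345 -0.2782  0.1201] tooly 0.1 z [-0.  0. -1.] shift [ 0.5 -1.2 79.1] roll -1.5994025339470852 t 12.075
```

>>> {"op": "drive_tool", "data": {"steps": [{"offset": [0.5, -1.2, 40], "roll": -1.5}, {"offset": [0, 0, 25], "roll": 0}, {"offset": [0, 0, 14], "roll": 0}, {"offset": [0, 0, 0], "roll": 0}, {"offset": [0, 0, 0], "roll": 0}]}}

```text
time: 12.7
position: [0.4341, -0.2783, 0.042]
eef_rot: [2.19, 2.249, 0.0]
ft_force: [-0.2, -0.2, 0.6]
gripper_width: 0.463
gripper_force: 0.0
```

>>> {"op": "drive_tool", "data": {"steps": [{"offset": [0, 0, 0], "roll": 0}, {"offset": [0, 0, 0], "roll": 0}, {"offset": [0, 0, 0], "roll": 0}, {"offset": [0, 0, 0], "roll": 0}, {"offset": [0, 0, 0], "roll": 0}], "grip": 8, "force": 50}}

```text
time: 13.32
position: [0.4321, -0.2783, 0.0421]
eef_rot: [-2.191, -2.25, 0.003]
ft_force: [-8.0, 0.9, 10.9]
gripper_width: 0.149
gripper_force: 49.5
```

```bash
cat >> h.py <<'E'
def st():
    o=env.get_obs(); R=Ro.from_rotvec(o['eef_rot']).as_matrix(); a=np.arctan2(R[1,1],R[0,1])
    print('t',o['time'],'p',o['position'].round(4),'ang',a.round(4),'M',np.round(o['moment'],3),'F',o['ft_force'].round(1),'w',(o['gripper_width']*85.4).round(1),'gf',o['gripper_force'],'j6',o['joint_efforts'][5].round(3))
E
python3 -c "
from h import *
st()"
```

```text
Traceback (most recent call last):
  File "h.py", line 36, in st
    print('t',o['time'],'p',o['position'].round(4),'ang',a.round(4),'M',np.round(o['moment'],3),'F',o['ft_force'].round(1),'w',(o['gripper_width']*85.4).round(1),'gf',o['gripper_force'],'j6',o['joint_efforts'][5].round(3))
                                                                                                                               ^^^^^^^^^^^^^^^^^^^^^^^^^^^^^^^
AttributeError: 'float' object has no attribute 'round'
```

>>> {"op": "drive_tool", "data": {"steps": [{"offset": [0, -2, 0], "roll": 0}, {"offset": [0, 0, 0], "roll": 0}, {"offset": [0, 0, 0], "roll": 0}]}}

```text
time: 13.7
position: [0.432, -0.2783, 0.0421]
eef_rot: [2.191, 2.249, 0.0]
ft_force: [-1.0, 1.1, 7.0]
gripper_width: 0.155
gripper_force: 49.4
```

```bash
sed -i "s/(o\['gripper_width'\]\*85.4).round(1)/round(o['gripper_width']*85.4,1)/" h.py; python3 -c "
from h import *
st()"
```

```text
t 13.7 p [ 0.432  -0.2783  0.0421] ang 0.026 M [ 0.171  0.195 -0.131] F [-1.   1.1  7. ] w 13.2 gf 49.38500940799713 j6 -0.199
```

>>> {"op": "drive_tool", "data": {"steps": [{"offset": [0, 0, 0], "roll": -4}, {"offset": [0, 0, 0], "roll": -4}, {"offset": [0, 0, 0], "roll": -4}, {"offset": [0, 0, 0], "roll": -4}]}}

```text
time: 14.2
position: [0.4321, -0.2783, 0.0421]
eef_rot: [1.854, 2.534, 0.0]
ft_force: [-0.3, 1.0, 7.2]
gripper_width: 0.159
gripper_force: 49.4
```

```bash
python3 -c "
from h import *
st()"
```

```text
t 14.2 p [ 0.4321 -0.2783  0.0421] ang 0.3074 M [ 0.295  0.123 -0.271] F [-0.3  1.   7.2] w 13.6 gf 49.42316651344299 j6 0.455
```

>>> {"op": "drive_tool", "data": {"steps": [{"offset": [0, 0, 0], "roll": -4}, {"offset": [0, 0, 0], "roll": -4}, {"offset": [0, 0, 0], "roll": -4}]}}

```text
time: 14.58
position: [0.4321, -0.2782, 0.0421]
eef_rot: [1.579, 2.713, -0.0]
ft_force: [-0.8, 1.5, 6.8]
gripper_width: 0.162
gripper_force: 49.4
```

```bash
python3 -c "
from h import *
st()"
```

```text
t 14.575 p [ 0.4321 -0.2782  0.0421] ang 0.5168 M [ 0.336  0.041 -0.309] F [-0.8  1.5  6.8] w 13.8 gf 49.405757188797 j6 0.451
```

>>> {"op": "drive_tool", "data": {"steps": [{"offset": [0, 0, 0], "roll": -2}, {"offset": [0, 0, 0], "roll": -2}]}}

```text
time: 14.82
position: [0.4322, -0.2783, 0.0421]
eef_rot: [1.485, 2.766, -0.0]
ft_force: [-0.3, 1.4, 6.9]
gripper_width: 0.154
gripper_force: 49.4
```

```bash
python3 -c "
from h import *
st()"
```

```text
t 14.825 p [ 0.4322 -0.2783  0.0421] ang 0.5855 M [ 0.288  0.067 -0.253] F [-0.3  1.4  6.9] w 13.1 gf 49.39793407917023 j6 0.08
```

>>> {"op": "drive_tool", "data": {"steps": [{"offset": [0, 0, 0], "roll": -2}, {"offset": [0, 0, 0], "roll": 0}]}}

```text
time: 15.08
position: [0.4322, -0.2782, 0.0421]
eef_rot: [1.437, 2.791, -0.0]
ft_force: [0.5, 1.2, 7.2]
gripper_width: 0.153
gripper_force: 49.3
```

```bash
cat >> h.py <<'E'
def mz(n=3):
    v=[]
    for i in range(n):
        if i: optics.snapshot('wrist')
        v.append(env.get_obs()['moment'][2])
    st(); print('Mz mean',np.mean(v).round(3),np.round(v,3))
E
python3 -c "
from h import *
mz()"
```

```text
t 15.175 p [ 0.4322 -0.2782  0.0421] ang 0.6197 M [ 0.294  0.084 -0.064] F [-0.1  1.4  6.4] w 13.3 gf 49.26416873931885 j6 -0.083
Mz mean -0.086 [-0.119 -0.075 -0.064]
```

>>> {"op": "drive_tool", "data": {"steps": [{"offset": [0, 0, 0], "roll": -2}, {"offset": [0, 0, 0], "roll": 0}]}}

```text
time: 15.42
position: [0.4322, -0.2782, 0.0421]
eef_rot: [1.388, 2.816, -0.0]
ft_force: [-0.3, 1.4, 7.4]
gripper_width: 0.157
gripper_force: 49.3
```

```bash
python3 -c "
from h import *
mz()"
```

```text
t 15.525 p [ 0.4322 -0.2782  0.0421] ang 0.6546 M [ 0.294  0.005 -0.067] F [0.3 1.5 6.3] w 13.0 gf 49.2609429359436 j6 -0.084
Mz mean -0.086 [-0.071 -0.12  -0.067]
```

>>> {"op": "drive_tool", "data": {"steps": [{"offset": [0, 0, 0], "roll": -2}, {"offset": [0, 0, 0], "roll": 0}]}}

```text
time: 15.78
position: [0.4322, -0.2782, 0.0421]
eef_rot: [1.339, 2.84, -0.0]
ft_force: [0.7, 1.2, 7.2]
gripper_width: 0.154
gripper_force: 49.3
```

```bash
python3 -c "
from h import *
mz()"
```

```text
t 15.875 p [ 0.4322 -0.2782  0.0421] ang 0.6896 M [ 0.287  0.072 -0.097] F [0.  1.5 5.8] w 13.7 gf 49.26134169101715 j6 -0.084
Mz mean -0.092 [-0.084 -0.095 -0.097]
```

>>> {"op": "drive_tool", "data": {"steps": [{"offset": [0, 0, 0], "roll": -1.2}, {"offset": [0, 0, 0], "roll": -1.2}]}}

```text
time: 16.12
position: [0.4322, -0.2782, 0.0421]
eef_rot: [1.279, 2.867, -0.0]
ft_force: [-0.3, 1.4, 6.8]
gripper_width: 0.156
gripper_force: 49.4
```

```bash
python3 -c "
from h import *
st()"
```

```text
t 16.125 p [ 0.4322 -0.2782  0.0421] ang 0.7316 M [ 0.289  0.044 -0.337] F [-0.3  1.4  6.8] w 13.3 gf 49.41770553588867 j6 -0.063
```

>>> {"op": "drive_tool", "data": {"steps": [{"offset": [0, 0, 0], "roll": -1.2}, {"offset": [0, 0, 0], "roll": -1.2}]}}

```text
time: 16.38
position: [0.4322, -0.2782, 0.0421]
eef_rot: [1.219, 2.893, -0.0]
ft_force: [-0.8, 0.9, 6.7]
gripper_width: 0.153
gripper_force: 49.4
```

```bash
python3 -c "
from h import *
st()"
```

```text
t 16.375 p [ 0.4322 -0.2782  0.0421] ang 0.7735 M [ 0.329  0.055 -0.301] F [-0.8  0.9  6.7] w 13.1 gf 49.42449688911438 j6 -0.065
```

>>> {"op": "drive_tool", "data": {"steps": [{"offset": [0, 0, 0], "roll": -1.2}, {"offset": [0, 0, 0], "roll": -1.2}]}}

```text
time: 16.62
position: [0.4322, -0.2782, 0.0421]
eef_rot: [1.158, 2.918, -0.0]
ft_force: [-0.3, 1.2, 5.2]
gripper_width: 0.152
gripper_force: 49.4
```

```bash
python3 -c "
from h import *
st()"
```

```text
t 16.625 p [ 0.4322 -0.2782  0.0421] ang 0.8154 M [ 0.314  0.039 -0.304] F [-0.3  1.2  5.2] w 13.0 gf 49.42933201789856 j6 -0.07
```

>>> {"op": "drive_tool", "data": {"steps": [{"offset": [0, 0, 0], "roll": -1.2}, {"offset": [0, 0, 0], "roll": -1.2}]}}

```text
time: 16.88
position: [0.4322, -0.2782, 0.0421]
eef_rot: [1.096, 2.942, -0.0]
ft_force: [-0.5, 0.9, 6.3]
gripper_width: 0.154
gripper_force: 49.4
```

```bash
python3 -c "
from h import *
st()"
```

```text
t 16.875 p [ 0.4322 -0.2782  0.0421] ang 0.8572 M [ 0.313  0.031 -0.284] F [-0.5  0.9  6.3] w 13.1 gf 49.42715764045715 j6 -0.079
```

>>> {"op": "drive_tool", "data": {"steps": [{"offset": [0, 0, 0], "roll": -1.2}, {"offset": [0, 0, 0], "roll": -1.2}]}}

```text
time: 17.12
position: [0.4322, -0.2782, 0.0421]
eef_rot: [1.035, 2.964, -0.0]
ft_force: [-0.1, 0.8, 6.4]
gripper_width: 0.158
gripper_force: 49.5
```

```bash
python3 -c "
from h import *
st()"
```

```text
t 17.125 p [ 0.4322 -0.2782  0.0421] ang 0.899 M [ 0.297  0.038 -0.359] F [-0.1  0.8  6.4] w 13.5 gf 49.54394996166229 j6 -0.14
```

>>> {"op": "drive_tool", "data": {"steps": [{"offset": [0, 0, 0], "roll": -1.2}, {"offset": [0, 0, 0], "roll": -1.2}]}}

```text
time: 17.38
position: [0.4322, -0.2782, 0.0421]
eef_rot: [0.973, 2.985, -0.0]
ft_force: [-1.1, 1.4, 6.4]
gripper_width: 0.154
gripper_force: 49.8
```

```bash
python3 -c "
from h import *
st()"
```

```text
t 17.375 p [ 0.4322 -0.2782  0.0421] ang 0.9407 M [ 0.334  0.082 -0.447] F [-1.1  1.4  6.4] w 13.1 gf 49.753509163856506 j6 -0.232
```

>>> {"op": "drive_tool", "data": {"steps": [{"offset": [0, 0, 0], "roll": -1.2}, {"offset": [0, 0, 0], "roll": -1.2}]}}

```text
time: 17.62
position: [0.4322, -0.2782, 0.0421]
eef_rot: [0.911, 3.005, -0.0]
ft_force: [-0.3, 1.4, 7.4]
gripper_width: 0.152
gripper_force: 50.1
```

```bash
python3 -c "
from h import *
st()"
```

```text
t 17.625 p [ 0.4322 -0.2782  0.0421] ang 0.9823 M [ 0.363  0.064 -0.581] F [-0.3  1.4  7.4] w 13.0 gf 50.09834289550781 j6 -0.333
```

>>> {"op": "drive_tool", "data": {"steps": [{"offset": [0, 0, 0], "roll": -1.2}, {"offset": [0, 0, 0], "roll": -1.2}]}}

```text
time: 17.88
position: [0.4322, -0.2782, 0.0421]
eef_rot: [0.848, 3.023, -0.0]
ft_force: [-0.8, 0.9, 7.6]
gripper_width: 0.155
gripper_force: 50.7
```

```bash
python3 -c "
from h import *
st()"
```

```text
t 17.875 p [ 0.4322 -0.2782  0.0421] ang 1.024 M [ 0.312  0.1   -0.643] F [-0.8  0.9  7.6] w 13.3 gf 50.71182310581207 j6 -0.435
```

>>> {"op": "drive_tool", "data": {"steps": [{"offset": [0, 0, 0], "roll": -0.8}, {"offset": [0, 0, 0], "roll": 0}]}}

```text
time: 18.12
position: [0.4321, -0.2782, 0.0421]
eef_rot: [0.828, 3.029, -0.0]
ft_force: [-0.7, 1.8, 7.4]
gripper_width: 0.156
gripper_force: 50.5
```

>>> {"op": "drive_tool", "data": {"steps": [{"offset": [0, 0, 0], "roll": 0}, {"offset": [0, 0, 0], "roll": 0}, {"offset": [0, 0, 0], "roll": 0}], "grip": 36}}

```text
time: 18.5
position: [0.4311, -0.2776, 0.0406]
eef_rot: [-0.826, -3.031, -0.0]
ft_force: [0.1, -0.7, -0.3]
gripper_width: 0.418
gripper_force: 0.0
```

>>> {"op": "drive_tool", "data": {"steps": [{"offset": [0, 0, -30], "roll": 0}, {"offset": [0, 0, -50], "roll": 0}, {"offset": [0, 0, -50], "roll": 0}, {"offset": [0, 0, 0], "roll": 0}]}}

```text
time: 19.0
position: [0.4337, -0.2799, 0.1758]
eef_rot: [0.824, 3.023, -0.007]
ft_force: [-0.6, -0.6, -0.3]
gripper_width: 0.424
gripper_force: 0.0
```

```bash
python3 - <<'E'
from h import *
st()
s=snap('wrist'); np.save('w7.npy',s,allow_pickle=True); save(s,'w7.png')
E
```

```text
t 19.0 p [ 0.4337 -0.2799  0.1758] ang 1.0387 M [ 0.013 -0.016  0.012] F [-0.6 -0.6 -0.3] w 36.2 gf 0.0 j6 0.001
```

View pics/w7.png

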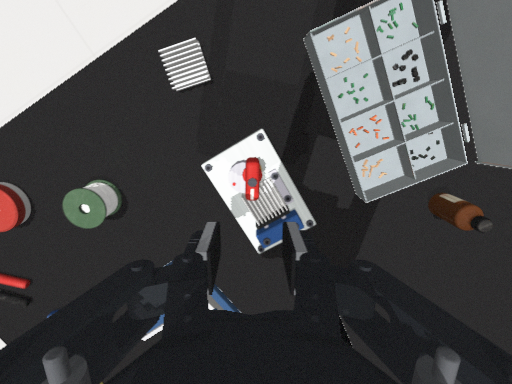

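The sink is held between the cam and the pad at (268,205). The knob bar is turned at (253,178), and the reel (90,203) and flux bottle (460,212) are still standing. I'll check how far the knob gave back.

```bash
python3 - <<'E'
from h import *
s=np.load('w7.npy',allow_pickle=True).item(); c=s['color'].astype(int)
m=((c[...,0]>110)&(c[...,1]<70)&(c[...,2]<70)).astype(np.uint8); m[:145]=0;m[210:]=0;m[:,:240]=0;m[:,270:]=0
p=plane(s,max(cv2.findContours(m,0,2)[0],key=cv2.contourArea).reshape(-1,2),.069)[:,:2].astype(np.float32)*1000
print(cv2.minAreaRect(p))
E
```

```text
((430.6692810058594, -275.9935302734375), (16.391042709350586, 40.9083251953125), 59.54412841796875)
```

```bash
python3 -c "
from h import *
print(env.close_job())"
```

```text
the job is handed in; nothing more can be done
None
```

The heat sink is set flat in the nest and clamped at an estimated 13–19 N, judged from knob angle and turning moment since I couldn't read the clamp force directly. The gripper has let go, the reel and flux bottle are still standing in the last picture (the lens module was out of view but well away from the path), and I handed the job in at about 19 s.

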